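Rinse dip of a sampling dipper

ROBOT

A 6-joint arm with a two-finger parallel gripper is mounted at the origin on the work surface. World frame = base frame: x ahead of the robot, y to its left, z up, the work surface at z = 0. Lengths are in m, angles in rad, forces in N, time in s.
With the tool pointing down it reaches from about 0.275 to 0.85 m from the base axis. Payload 19 kg.
Tool frame: the origin (TCP) lies midway between the tips of the shut fingers; the grasp point (between the pads) lies 19 mm behind it; z points along the fingers, y is the line along which they close (so a half turn about z gives the same grasp; the last joint's range is limited). The gripper opens to 85 mm and grips with 20 to 120 N. Pads are 22 mm wide; open, the fingers measure 114 mm over their backs; the gripper's body (76 mm by 85 mm) begins 54 mm behind the grasp point. The pads swing forward as they close: fully open they stand 13 mm farther back than shut.
Start: joints at [0.985, 0.15, 1.437, -0, 1.554, -0.134], TCP at [0.251, 0.517, 0.231] pointing down, gripper open.
Joint ranges: [-2.8, 2.8], [-0.68, 2.1], [0.12, 2.68], [-1.39, 4.53], [0.16, 2.79], [-2.81, 2.81]. Speed limits (rad/s): [1.89, 1.89, 2.22, 3.01, 3.01, 3.01].

INTERFACE

Orientations are given as a rotation vector (axis times angle).
In Python, from bench import ctrl gives the robot as it stands. The module is installed in compiled form; this text tells all that it offers.
- The arm moves only by the tool step_arm, never from a script. Its argument "commands" is a list of rows, each an object with "xyz": the shift along the world's x, y, z in cm, a list of three; "rot": the turn, a rotation vector about the world's x, y, z in rad, a list of three; "grip": the finger opening in cm, from 0 to 8.54. A call has 1 to 20 rows; each row shifts and turns the commanded pose from where the row before left it; what a row does not reach is not made up. A row lasts 1/10 s, in which the tool goes at most 50 mm and 8.59 degrees, less where a joint would pass 70% of its speed; a pose out of reach is approached as far as the arm can. A call with a gripper value outside its range is refused whole. The fingers move at their own pace and stop on an object; "newtons" is the grip in N (left out, the last holds). Time passes only in rows, so rows that do not move let the fingers close. It gives the time, the measured TCP pose, the force, the opening and the grip force at its end, in the units of the state.
- ctrl.get_state(): the state, without advancing time (a new reading comes with each control period).
- ctrl.grab_frame(name): name is "scene" or "top" or "wrist"; returns (picture, depth): 384x512x3 uint8, red, green, blue; 384x512 float32, m along the optical axis (not along the pixel's ray), 0 where there is no reading.
- ctrl.calibration(name): a dict with "intrinsics" (3x3 intrinsics, pixels), "R" (3x3) and "t" (3): a world point X has camera coordinates R X + t; the wrist camera has in their place "mount" (4x4, takes a point from camera to tool coordinates, whose origin is the TCP and whose axes are the flange's). Camera axes: x right, y down, z forward; pixel columns grow to the right and rows downward; lengths in m; the calibration is good to about 2 mm. A picture is of the moment at which its call begins: read the wrist's pose just before it. calibration takes no time and is no camera call.
- ctrl.job_done(): hands the job in; it is judged then, once.
Trained networks look in the newest picture that a camera, given by its name, has taken for a name from the list of things; names that differ only in an ending like _2 or _b are one class to them, and where a whole thing is asked for, a point or a joint stands for the part that bears it (a point fixed in the world has none). Each returns a list of dicts, best first, with "conf" (0 to 1); they miss things now and then, are a little off and sometimes report something else, mostly with a low value. They report only what shows in the picture. A call takes as long as a camera call. They do not tell look-alikes from the thing itself.
- ctrl.trace(camera, query): "mask" (384x512 bool, what is visible of it) and "bbox" ([centre column, centre row, width, height] in pixels, round what is visible of it).
The state is a dict: "time_s": time; "qpos": joint angles; "qvel": joint speeds; "tau": joint torques, N m; "eef_pos": TCP position; "ee_rot": TCP orientation; "force": force on the tool from outside, world axes, zero at the start; "wrist_torque": the same for the moment, N m; "finger_gap": finger opening in m; "grasp_force": force on a finger pad.
Only numpy, scipy, OpenCV 4.12 (cv2) and the standard library are available. Lean on these libraries where they do the work, as an engineer would, in place of code of your own. Each camera call takes 0.05 s, during which the arm holds its last target. There are 200 camera calls.

TASK

Practise the rinse dip with the dry steel sampling dipper: pick it up by its black handle, lower its cup, upright, well down into the low wide dish (not the tall beaker), hold it there for about a second and lift it straight out again. Then set the dipper down upright inside the shallow grey drip tray and let go; do not drop it. Do not shift or tip the dish or the tall beaker.

Things in the scene. Friction and masses are not known exactly. Their poses are not given: they have to be found in the camera images.
- dipper: Sampling dipper standing upright on its flat bottom on the bench, 140 mm tall, 120 to 200 g. Below, a round steel cup of 38 mm outer diameter and 36 mm height; two thin steel arms rise from its rim to an upright round black handle on the same axis, 20 mm in diameter, from 58 to 140 mm above the bottom. Origin: centre of the cup's underside; z runs up along the handle. It is round, so its yaw does not matter for the grasp.
- dish: Low wide white plastic dish, round, straight-walled and open at the top, empty: 100 mm outer diameter, 94 mm inner diameter, 55 mm tall, floor 5 mm thick. Loose on the bench, 240 to 390 g. Origin: centre of its underside; z up.
- tall_beaker: Tall narrow white plastic beaker, round and open at the top, empty: 76 mm diameter, 120 mm tall. Loose on the bench, about 300 g. Not to be used. Origin: centre of its underside; z up. The dipper, the dish and this beaker stand in a row across the bench in any order.
- tray: Shallow grey plastic drip tray, fixed on the bench beyond the row: 130 mm along its own x, 170 mm along its own y, rim 18 mm tall, walls and floor 5 mm thick, so that its inner floor, 120 by 160 mm, lies 5 mm above the bench. Origin: centre of its underside; z up. Two closed bottles, up to 150 mm tall, stand on the bench to the left and right of it.
Mind the look-alikes: they are no part of the job. Leave any orange look-alike of the dipper alone.

How it is judged:
On the way, in this order (a step that is already met when the one before it is completed fails the run):
1. the dipper, held in the fingers and upright within 10 degrees, has its cup inside the low dish, the cup's underside at least 20 mm below the dish's rim, for 0.4 s (z of dipper in the frame of dish below 0.035 m and horizontal distance between dipper and dish below 0.035 m and angle between dipper's own z axis and vertical below 0.17 rad and contact force between the fingers and dipper above 0.5 N), for 0.4 s.
2. the cup's underside is lifted clear above the dish's rim, still held (z of dipper in the frame of dish above 0.06 m and contact force between the fingers and dipper above 0.5 N), for 0.1 s.
At the end, for the whole second after the job is handed in: The dipper stands released and at rest on the tray's floor, inside its rim, upright within 10 degrees; the dish and the tall beaker stand upright within 25 mm of where they began (x of dipper in the frame of tray between -0.045 and 0.045 m and y of dipper in the frame of tray between -0.065 and 0.065 m and z of dipper in the frame of tray between 0 and 0.012 m and angle between dipper's own z axis and vertical below 0.17 rad and linear speed of dipper below 0.02 m/s and distance of each of dish, tall_beaker from where it was at the start of the episode below 0.025 m and angle between each of dish, tall_beaker's own z axis and vertical below 0.2 rad); the robot touches nothing.
It fails at once if the low dish is knocked over or shifted by more than 25 mm (distance of dish from where it was at the start of the episode above 0.025 m or angle between dish's own z axis and vertical above 0.2 rad).
It fails at once if the tall beaker is knocked over or shifted by more than 25 mm (distance of tall_beaker from where it was at the start of the episode above 0.025 m or angle between tall_beaker's own z axis and vertical above 0.2 rad).
It fails at once if the dipper falls freely more than 30 mm above the bench (dropped or thrown) (height (world z) of dipper above 0.03 m and contact force between dipper and anything else below 0.02 N).
It also fails if it takes over 54 s, if anything falls off the work surface, if the arm or the gripper's body presses on something with over 40 N, if the wrist force passes 120 N, or if a joint passes its speed limit or range.

## Working session

There is one attempt and no reset: what is moved stays moved. The work goes in short steps, Python scripts to look and compute and a tool call to move; the robot and the scene stay as the last step left them, time stands still between calls to the robot, and variables do not carry over. Pictures are saved under pics/ and viewed, at most 10 in all, crops included, and the job is handed in when it is done.

Besides the shell and the picture viewer there is one more tool, called after ">>>" as name([rows], argument=value, ...), one row to a line, values as JSON. step_arm: Moves the arm, as the interface text tells. Its arguments: {"type":"object","properties":{"commands":{"type":"array","items":{"type":"object","properties":{"xyz":{"type":"array","items":{"type":"number"}},"rot":{"type":"array","items":{"type":"number"}},"grip":{"type":"number"}}}},"newtons":{"type":"number"}},"required":["commands"]}

```bash
mkdir -p pics; cat > h.py <<'E'
import numpy as np, cv2
from bench import ctrl
def cloud(cam,depth):
    c=ctrl.calibration(cam);K=np.array(c["intrinsics"])
    v,u=np.mgrid[0:384,0:512]
    P=np.stack([(u-K[0,2])/K[0,0]*depth,(v-K[1,2])/K[1,1]*depth,depth],-1)
    return (P-np.array(c["t"]))@np.array(c["R"])
E
python3 - <<'E'
from h import *
ims=[]
for cam in ["top","scene"]:
    im,d=ctrl.grab_frame(cam); W=cloud(cam,d); np.savez(f"{cam}.npz",im=im,d=d,W=W)
    cv2.imwrite(f"pics/{cam}.png",im[...,::-1])
    for n in ["dipper","dish","tall_beaker","tray"]:
        for r in ctrl.trace(cam,n)[:4]:
            m=r["mask"]&(d>0); p=W[m]
            if len(p)==0: continue
            z=p[:,2]; t=p[z>np.percentile(z,97)-.008]
            print(cam,n,round(r["conf"],2),np.round(r["bbox"]),m.sum(),"min",p.min(0).round(3),"max",p.max(0).round(3),"topmid",((t.min(0)+t.max(0))/2).round(3), "rgb",im[m].mean(0).round())
s=ctrl.get_state();print(s["time_s"],s["eef_pos"],s["ee_rot"],s["finger_gap"])
E
```

```text
top dipper 0.77 [362. 259.  33.  22.] 413 min [ 0.42  -0.251 -0.003] max [ 0.46  -0.199  0.141] topmid [ 0.438 -0.218  0.136] rgb [65. 63. 61.]
top dipper 0.73 [323. 227.  19.  23.] 395 min [ 0.482 -0.175 -0.005] max [ 0.526 -0.13   0.143] topmid [ 0.5   -0.148  0.137] rgb [97. 73. 50.]
top dish 0.57 [154. 255.  53.  51.] 2249 min [ 0.407  0.139 -0.007] max [0.513 0.256 0.057] topmid [0.456 0.189 0.052] rgb [114. 115. 118.]
top tall_beaker 0.97 [254. 260.  43.  45.] 1382 min [ 0.398 -0.046 -0.004] max [0.473 0.027 0.122] topmid [ 0.436 -0.01   0.117] rgb [108. 106. 107.]
top tray 0.63 [213. 167.  84.  72.] 4785 min [ 0.565 -0.02  -0.004] max [0.718 0.165 0.022] topmid [0.641 0.072 0.016] rgb [101. 100.  95.]
scene dipper 0.96 [169. 175.  23.  74.] 1100 min [ 0.31  -0.169 -0.002] max [ 0.524 -0.13   0.14 ] topmid [ 0.504 -0.15   0.136] rgb [98. 47. 23.]
scene dipper 0.64 [129. 162.  28.  74.] 1077 min [ 0.092 -0.27  -0.002] max [ 0.462 -0.203  0.141] topmid [ 0.443 -0.222  0.136] rgb [40. 39. 37.]
scene dish 0.75 [330. 163.  49.  41.] 1801 min [ 0.409  0.137 -0.001] max [0.512 0.236 0.055] topmid [0.46  0.187 0.051] rgb [100.  94.  86.]
scene dish 0.54 [315. 237. 130.  81.] 6058 min [ 0.544 -0.024 -0.003] max [0.723 0.177 0.019] topmid [0.646 0.07  0.014] rgb [79. 77. 72.]
scene tall_beaker 0.94 [237. 156.  37.  73.] 2418 min [ 0.4   -0.05  -0.001] max [0.479 0.025 0.121] topmid [ 0.439 -0.013  0.115] rgb [98. 92. 84.]
scene tray 0.58 [316. 236. 126.  81.] 5830 min [ 0.544 -0.023 -0.003] max [0.723 0.179 0.019] topmid [0.646 0.07  0.014] rgb [78. 77. 71.]
0.5 [0.25104863 0.51728769 0.2312732 ] [-7.03684829e-01 -3.06173362e+00  6.18258054e-05] 0.08543141174900783
```

View pics/top.png

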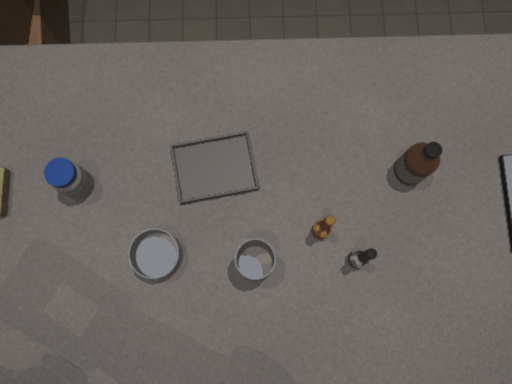

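View pics/scene.png

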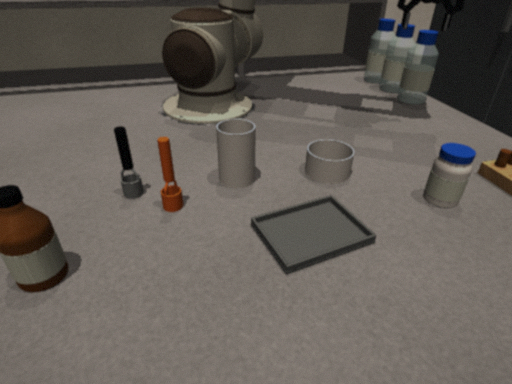

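Candidates for the dipper are the black-handled steel one (top 362,259; scene 129,162) and the orange one (top 323,227; scene 169,175). The first matches the description (steel cup, black handle); the orange one is the look-alike. The low wide dish is at scene 330,163, the tall beaker at 237,156 and the tray at 316,236. I'll confirm with a crop.

```bash
python3 - <<'E'
from h import *
a=np.load("scene.npz");im=a["im"]
cv2.imwrite("pics/crop.png",cv2.resize(im[110:230,90:250],None,fx=5,fy=5,interpolation=2)[...,::-1])
for cam in ["top","scene"]:
    a=np.load(cam+".npz");W=a["W"].reshape(-1,3);c=a["im"].reshape(-1,3)
    for lo,hi in[(.07,.13),(.13,.15)]:
        p=W[(abs(W[:,0]-.44)<.035)&(abs(W[:,1]+.221)<.035)&(W[:,2]>lo)&(W[:,2]<hi)]
        print(cam,lo,p.min(0).round(4),p.max(0).round(4),p.mean(0).round(4))
    p=W[(abs(W[:,0]-.642)<.1)&(abs(W[:,1]-.07)<.11)&(W[:,2]>.012)&(W[:,2]<.022)]
    print("tray",len(p),cv2.minAreaRect(p[:,:2].astype(np.float32)))
    p=W[(abs(W[:,0]-.458)<.07)&(abs(W[:,1]-.188)<.07)&(W[:,2]>.045)&(W[:,2]<.06)]
    print("dish",len(p),cv2.minEnclosingCircle(p[:,:2].astype(np.float32)))
E
```

```text
top 0.07 [ 0.4284 -0.2193  0.0702] [ 0.4469 -0.2089  0.13  ] [ 0.4363 -0.2119  0.1008]
top 0.13 [ 0.4289 -0.2281  0.1301] [ 0.4471 -0.2095  0.141 ] [ 0.4379 -0.2185  0.1371]
tray 658 ((0.6424612998962402, 0.07255048304796219), (0.13114361464977264, 0.17007973790168762), 9.413323402404785)
dish 318 ((0.4566231369972229, 0.18970920145511627), 0.050129830837249756)
scene 0.07 [ 0.4388 -0.2315  0.07  ] [ 0.4524 -0.2112  0.13  ] [ 0.4473 -0.2205  0.1005]
scene 0.13 [ 0.4333 -0.231   0.13  ] [ 0.4526 -0.2116  0.1407] [ 0.4453 -0.2209  0.1361]
tray 1125 ((0.644095778465271, 0.06959287822246552), (0.13268151879310608, 0.1710163950920105), 9.505948066711426)
dish 422 ((0.46017345786094666, 0.18800890445709229), 0.05174388363957405)
```

View pics/crop.png

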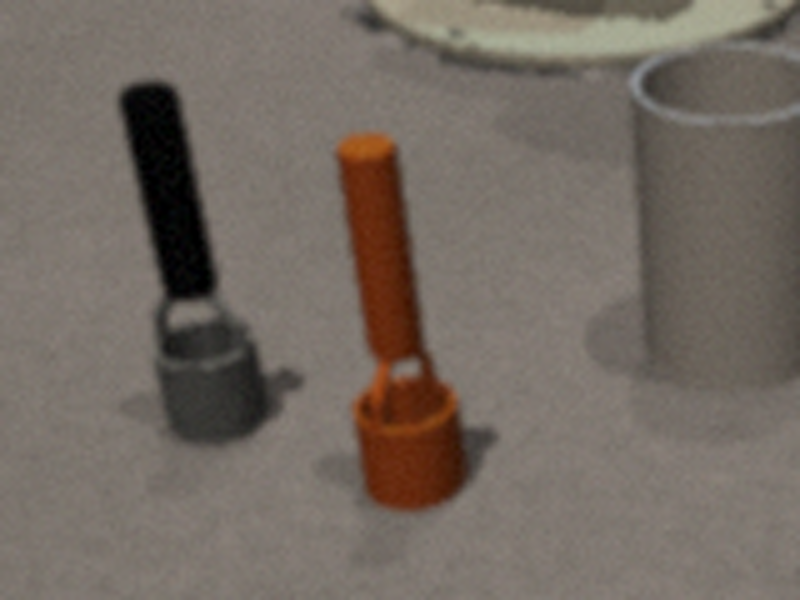

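The crop confirms it. The left one (crop 200,380) is the steel cup with the black handle; the orange one (crop 410,440) is the look-alike. Moving above the dipper now.

>>> step_arm([
  {"xyz": [0.95, -3.7, 0.1], "rot": [0, 0, -0.079], "grip": 8.5},
  {"xyz": [0.95, -3.7, 0.1], "rot": [0, 0, -0.079]},
  {"xyz": [0.95, -3.7, 0.1], "rot": [0, 0, -0.079]},
  {"xyz": [0.95, -3.7, 0.1], "rot": [0, 0, -0.079]},
  {"xyz": [0.95, -3.7, 0.1], "rot": [0, 0, -0.079]},
  {"xyz": [0.95, -3.7, 0.1], "rot": [0, 0, -0.079]},
  {"xyz": [0.95, -3.7, 0.1], "rot": [0, 0, -0.079]},
  {"xyz": [0.95, -3.7, 0.1], "rot": [0, 0, -0.079]},
  {"xyz": [0.95, -3.7, 0.1], "rot": [0, 0, -0.079]},
  {"xyz": [0.95, -3.7, 0.1], "rot": [0, 0, -0.079]},
  {"xyz": [0.95, -3.7, 0.1], "rot": [0, 0, -0.079]},
  {"xyz": [0.95, -3.7, 0.1], "rot": [0, 0, -0.079]},
  {"xyz": [0.95, -3.7, 0.1], "rot": [0, 0, -0.079]},
  {"xyz": [0.95, -3.7, 0.1], "rot": [0, 0, -0.079]},
  {"xyz": [0.95, -3.7, 0.1], "rot": [0, 0, -0.079]},
  {"xyz": [0.95, -3.7, 0.1], "rot": [0, 0, -0.079]},
  {"xyz": [0.95, -3.7, 0.1], "rot": [0, 0, -0.079]},
  {"xyz": [0.95, -3.7, 0.1], "rot": [0, 0, -0.079]},
  {"xyz": [0.95, -3.7, 0.1], "rot": [0, 0, -0.079]},
  {"xyz": [0.95, -3.7, 0.1], "rot": [0, 0, -0.079]},
])

```text
schema error: expected keys xyz, rot, grip
```

>>> step_arm([
  {"xyz": [0.95, -3.7, 0.1], "rot": [0, 0, -0.079], "grip": 8.5},
  {"xyz": [0.95, -3.7, 0.1], "rot": [0, 0, -0.079], "grip": 8.5},
  {"xyz": [0.95, -3.7, 0.1], "rot": [0, 0, -0.079], "grip": 8.5},
  {"xyz": [0.95, -3.7, 0.1], "rot": [0, 0, -0.079], "grip": 8.5},
  {"xyz": [0.95, -3.7, 0.1], "rot": [0, 0, -0.079], "grip": 8.5},
  {"xyz": [0.95, -3.7, 0.1], "rot": [0, 0, -0.079], "grip": 8.5},
  {"xyz": [0.95, -3.7, 0.1], "rot": [0, 0, -0.079], "grip": 8.5},
  {"xyz": [0.95, -3.7, 0.1], "rot": [0, 0, -0.079], "grip": 8.5},
  {"xyz": [0.95, -3.7, 0.1], "rot": [0, 0, -0.079], "grip": 8.5},
  {"xyz": [0.95, -3.7, 0.1], "rot": [0, 0, -0.079], "grip": 8.5},
  {"xyz": [0.95, -3.7, 0.1], "rot": [0, 0, -0.079], "grip": 8.5},
  {"xyz": [0.95, -3.7, 0.1], "rot": [0, 0, -0.079], "grip": 8.5},
  {"xyz": [0.95, -3.7, 0.1], "rot": [0, 0, -0.079], "grip": 8.5},
  {"xyz": [0.95, -3.7, 0.1], "rot": [0, 0, -0.079], "grip": 8.5},
  {"xyz": [0.95, -3.7, 0.1], "rot": [0, 0, -0.079], "grip": 8.5},
  {"xyz": [0.95, -3.7, 0.1], "rot": [0, 0, -0.079], "grip": 8.5},
  {"xyz": [0.95, -3.7, 0.1], "rot": [0, 0, -0.079], "grip": 8.5},
  {"xyz": [0.95, -3.7, 0.1], "rot": [0, 0, -0.079], "grip": 8.5},
  {"xyz": [0.95, -3.7, 0.1], "rot": [0, 0, -0.079], "grip": 8.5},
  {"xyz": [0.95, -3.7, 0.1], "rot": [0, 0, -0.079], "grip": 8.5},
])

```text
time_s: 2.5
eef_pos: [0.4411, -0.2244, 0.2514]
ee_rot: [2.673, 1.65, 0.0]
force: [0.3, 0.4, 0.6]
finger_gap: 0.0851
grasp_force: 0.0
```

```bash
python3 - <<'E'
from h import *
from scipy.spatial.transform import Rotation as Ro
s=ctrl.get_state(); print(s["time_s"],s["eef_pos"],s["ee_rot"])
c=ctrl.calibration("wrist");im,d=ctrl.grab_frame("wrist");K=np.array(c["intrinsics"])
cv2.imwrite("pics/w1.png",im[...,::-1])
v,u=np.mgrid[0:384,0:512]
P=np.stack([(u-K[0,2])/K[0,0]*d,(v-K[1,2])/K[1,1]*d,d],-1)
M=np.array(c["mount"]);P=P@M[:3,:3].T+M[:3,3]
W=P@Ro.from_rotvec(s["ee_rot"]).as_matrix().T+s["eef_pos"]
for r in ctrl.trace("wrist","dipper")[:3]:
    m=r["mask"]&(d>0);p=W[m];t=p[(p[:,2]>.132)&(p[:,2]<.15)]
    print(round(r["conf"],2),np.round(r["bbox"]),im[m].mean(0).round(),p.min(0).round(3),p.max(0).round(3))
    if len(t): print("top",len(t),t.min(0).round(4),t.max(0).round(4))
E
```

```text
2.5 [ 0.44109424 -0.22444771  0.25139926] [2.67303966e+00 1.65022425e+00 1.69794989e-04]
0.91 [254. 164.  24.  50.] [45. 44. 40.] [ 0.404 -0.268 -0.002] [ 0.458 -0.202  0.142]
top 308 [ 0.4292 -0.2299  0.1323] [ 0.449  -0.2107  0.1418]
0.88 [275.  88.  29.  36.] [147.  94.  43.] [ 0.483 -0.169  0.003] [ 0.514 -0.132  0.141]
top 392 [ 0.4917 -0.1596  0.1341] [ 0.5113 -0.1404  0.1414]
```

View pics/w1.png

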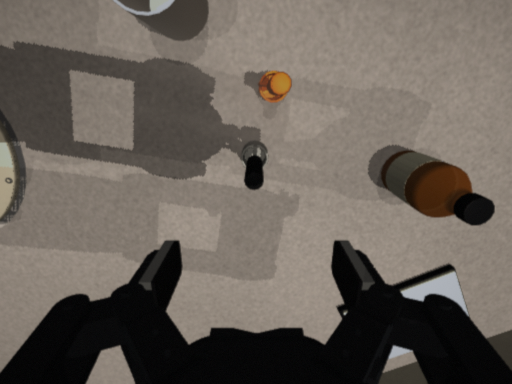

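The black-handled dipper's handle top is at wrist (254,172) with the cup behind it; the orange one is at (275,88). Handle centre is (0.439, -0.220), so I'll descend with a 2/4 mm correction.

>>> step_arm([
  {"xyz": [-0.2, 0.4, 0], "rot": [0, 0, 0], "grip": 8.5},
  {"xyz": [0, 0, -3], "rot": [0, 0, 0], "grip": 8.5},
  {"xyz": [0, 0, -3], "rot": [0, 0, 0], "grip": 8.5},
  {"xyz": [0, 0, -2], "rot": [0, 0, 0], "grip": 8.5},
  {"xyz": [0, 0, -2], "rot": [0, 0, 0], "grip": 8.5},
  {"xyz": [0, 0, -2], "rot": [0, 0, 0], "grip": 8.5},
  {"xyz": [0, 0, -2], "rot": [0, 0, 0], "grip": 8.5},
  {"xyz": [0, 0, -2], "rot": [0, 0, 0], "grip": 8.5},
  {"xyz": [0, 0, -1], "rot": [0, 0, 0], "grip": 8.5},
  {"xyz": [0, 0, 0], "rot": [0, 0, 0], "grip": 8.5},
])

```text
time_s: 3.6
eef_pos: [0.4386, -0.2176, 0.0806]
ee_rot: [-2.668, -1.656, 0.001]
force: [-1.0, -0.0, 0.1]
finger_gap: 0.0852
grasp_force: 0.0
```

>>> step_arm([
  {"xyz": [0, 0, 0], "rot": [0, 0, 0], "grip": 4},
  {"xyz": [0, 0, 0], "rot": [0, 0, 0], "grip": 3},
  {"xyz": [0, 0, 0], "rot": [0, 0, 0], "grip": 2.5},
  {"xyz": [0, 0, 0], "rot": [0, 0, 0], "grip": 1},
  {"xyz": [0, 0, 0], "rot": [0, 0, 0], "grip": 1},
  {"xyz": [0, 0, 0], "rot": [0, 0, 0], "grip": 1},
  {"xyz": [0, 0, 0], "rot": [0, 0, 0], "grip": 1},
  {"xyz": [0, 0, 0], "rot": [0, 0, 0], "grip": 1},
  {"xyz": [0, 0, 0], "rot": [0, 0, 0], "grip": 1},
  {"xyz": [0, 0, 0], "rot": [0, 0, 0], "grip": 1},
  {"xyz": [0, 0, 0], "rot": [0, 0, 0], "grip": 1},
  {"xyz": [0, 0, 0], "rot": [0, 0, 0], "grip": 1},
], newtons=40)

```text
time_s: 4.8
eef_pos: [0.4392, -0.2189, 0.0816]
ee_rot: [2.67, 1.655, 0.0]
force: [0.7, 0.3, 5.2]
finger_gap: 0.0189
grasp_force: 39.2
```

>>> step_arm([
  {"xyz": [0, 0, 0.5], "rot": [0, 0, 0], "grip": 1},
  {"xyz": [0, 0, 1], "rot": [0, 0, 0], "grip": 1},
  {"xyz": [0, 0, 1.5], "rot": [0, 0, 0], "grip": 1},
  {"xyz": [0, 0, 2], "rot": [0, 0, 0], "grip": 1},
  {"xyz": [0, 0, 2], "rot": [0, 0, 0], "grip": 1},
  {"xyz": [0, 0, 2], "rot": [0, 0, 0], "grip": 1},
  {"xyz": [0, 0, 2], "rot": [0, 0, 0], "grip": 1},
  {"xyz": [0, 0, 2], "rot": [0, 0, 0], "grip": 1},
  {"xyz": [0, 0, 2], "rot": [0, 0, 0], "grip": 1},
  {"xyz": [0, 0, 2], "rot": [0, 0, 0], "grip": 1},
  {"xyz": [0, 0, 1], "rot": [0, 0, 0], "grip": 1},
  {"xyz": [0, 0, 0], "rot": [0, 0, 0], "grip": 1},
])

```text
time_s: 6.0
eef_pos: [0.4393, -0.2189, 0.2626]
ee_rot: [2.669, 1.654, 0.001]
force: [0.3, -0.1, -1.5]
finger_gap: 0.0189
grasp_force: 39.1
```

```bash
cat >> h.py <<'E'
def look(name):
    s=ctrl.get_state();print(s["time_s"],np.round(s["eef_pos"],4),np.round(s["grasp_force"],1))
    im,d=ctrl.grab_frame("scene");W=cloud("scene",d)
    for n in ["dipper","dish","tall_beaker"]:
        for r in ctrl.trace("scene",n)[:2]:
            m=r["mask"]&(d>0);p=W[m]
            print(n,round(r["conf"],2),np.round(r["bbox"]),im[m].mean(0).round(),np.percentile(p,[1,50,99],axis=0).round(3).tolist())
    return im,d,W
E
python3 - <<'E'
from h import *
im,d,W=look("a")
cv2.imwrite("pics/s2.png",cv2.resize(im[60:230,60:300],None,fx=3,fy=3)[...,::-1])
E
```

```text
6.0 [ 0.4393 -0.2189  0.2626] 39.1
dipper 0.89 [112.  62.  25.  97.] [36. 35. 33.] [[-0.419, -0.269, -0.038], [0.449, -0.217, 0.212], [0.459, -0.203, 0.31]]
dish 0.63 [329. 161.  52.  43.] [103.  96.  89.] [[0.316, 0.138, -0.002], [0.474, 0.185, 0.031], [0.51, 0.27, 0.054]]
tall_beaker 0.87 [237. 155.  38.  72.] [99. 93. 85.] [[0.402, -0.05, 0.003], [0.468, -0.017, 0.079], [0.477, 0.024, 0.119]]
```

View pics/s2.png

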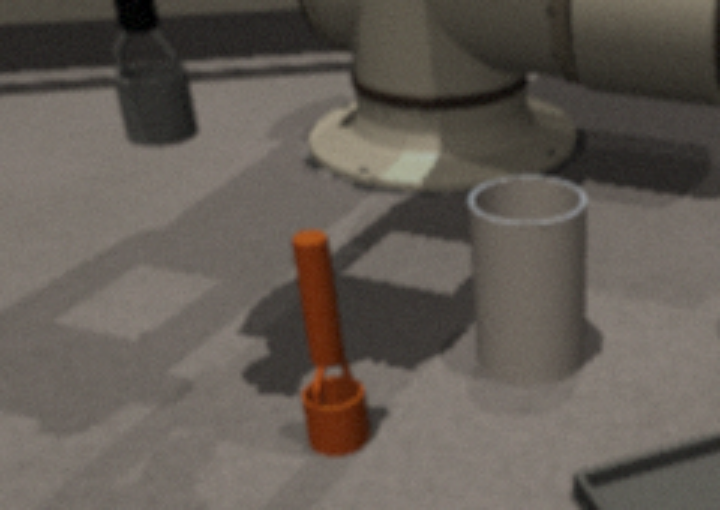

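The dipper hangs upright in the gripper (crop 155,90), and the orange one and the beaker have not moved. Carrying it over the dish.

>>> step_arm([
  {"xyz": [0.1, 1.2, 0], "rot": [0, 0, 0], "grip": 1},
  {"xyz": [0.1, 2.4, 0], "rot": [0, 0, 0], "grip": 1},
  {"xyz": [0.1, 2.4, 0], "rot": [0, 0, 0], "grip": 1},
  {"xyz": [0.1, 2.4, 0], "rot": [0, 0, 0], "grip": 1},
  {"xyz": [0.1, 2.4, 0], "rot": [0, 0, 0], "grip": 1},
  {"xyz": [0.1, 2.4, 0], "rot": [0, 0, 0], "grip": 1},
  {"xyz": [0.1, 2.4, 0], "rot": [0, 0, 0], "grip": 1},
  {"xyz": [0.1, 2.4, 0], "rot": [0, 0, 0], "grip": 1},
  {"xyz": [0.1, 2.4, 0], "rot": [0, 0, 0], "grip": 1},
  {"xyz": [0.1, 2.4, 0], "rot": [0, 0, 0], "grip": 1},
  {"xyz": [0.1, 2.4, 0], "rot": [0, 0, 0], "grip": 1},
  {"xyz": [0.1, 2.4, 0], "rot": [0, 0, 0], "grip": 1},
  {"xyz": [0.1, 2.4, 0], "rot": [0, 0, 0], "grip": 1},
  {"xyz": [0.1, 2.4, 0], "rot": [0, 0, 0], "grip": 1},
  {"xyz": [0.1, 2.4, 0], "rot": [0, 0, 0], "grip": 1},
  {"xyz": [0.1, 2.4, 0], "rot": [0, 0, 0], "grip": 1},
  {"xyz": [0.1, 2.4, 0], "rot": [0, 0, 0], "grip": 1},
  {"xyz": [0.1, 1.2, 0], "rot": [0, 0, 0], "grip": 1},
  {"xyz": [0.1, 0, 0], "rot": [0, 0, 0], "grip": 1},
  {"xyz": [0, 0, 0], "rot": [0, 0, 0], "grip": 1},
])

```text
time_s: 8.2
eef_pos: [0.4579, 0.189, 0.261]
ee_rot: [2.67, 1.656, -0.001]
force: [0.6, 0.5, -1.7]
finger_gap: 0.019
grasp_force: 39.1
```

```bash
python3 - <<'E'
from h import *
im,d,W=look("a")
cv2.imwrite("pics/s3.png",cv2.resize(im[30:230,200:440],None,fx=3,fy=3)[...,::-1])
E
```

```text
8.2 [0.4579 0.189  0.261 ] 39.1
dipper 0.71 [171. 176.  20.  71.] [97. 45. 20.] [[0.485, -0.168, -0.0], [0.511, -0.151, 0.052], [0.522, -0.133, 0.14]]
dipper 0.7 [343.  52.  26.  87.] [42. 41. 38.] [[-0.748, 0.167, -0.091], [0.467, 0.182, 0.209], [0.492, 0.852, 0.319]]
dish 0.81 [331. 163.  51.  41.] [95. 89. 82.] [[0.41, 0.138, -0.001], [0.477, 0.185, 0.031], [0.51, 0.267, 0.054]]
tall_beaker 0.75 [237. 157.  42.  74.] [97. 91. 83.] [[0.402, -0.05, 0.001], [0.468, -0.017, 0.078], [0.477, 0.024, 0.119]]
```

View pics/s3.png

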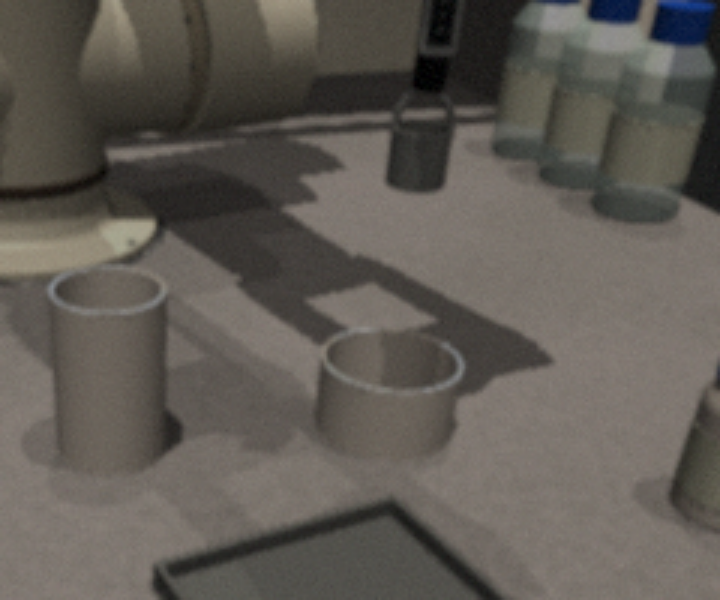

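The cup (crop 418,160) hangs above the dish (390,390) at its centre. Lower, hold 1.2 s, lift straight out.

>>> step_arm([
  {"xyz": [0, 0, -1], "rot": [0, 0, 0], "grip": 1},
  {"xyz": [0, 0, -2], "rot": [0, 0, 0], "grip": 1},
  {"xyz": [0, 0, -2], "rot": [0, 0, 0], "grip": 1},
  {"xyz": [0, 0, -2], "rot": [0, 0, 0], "grip": 1},
  {"xyz": [0, 0, -2], "rot": [0, 0, 0], "grip": 1},
  {"xyz": [0, 0, -1], "rot": [0, 0, 0], "grip": 1},
  {"xyz": [0, 0, -1], "rot": [0, 0, 0], "grip": 1},
  {"xyz": [0, 0, -1], "rot": [0, 0, 0], "grip": 1},
  {"xyz": [0, 0, -1], "rot": [0, 0, 0], "grip": 1},
  {"xyz": [0, 0, -1], "rot": [0, 0, 0], "grip": 1},
  {"xyz": [0, 0, -1], "rot": [0, 0, 0], "grip": 1},
  {"xyz": [0, 0, -0.8], "rot": [0, 0, 0], "grip": 1},
  {"xyz": [0, 0, -0.4], "rot": [0, 0, 0], "grip": 1},
  {"xyz": [0, 0, 0], "rot": [0, 0, 0], "grip": 1},
  {"xyz": [0, 0, 0], "rot": [0, 0, 0], "grip": 1},
  {"xyz": [0, 0, 0], "rot": [0, 0, 0], "grip": 1},
  {"xyz": [0, 0, 0], "rot": [0, 0, 0], "grip": 1},
  {"xyz": [0, 0, 0], "rot": [0, 0, 0], "grip": 1},
])

```text
time_s: 10.2
eef_pos: [0.4581, 0.1893, 0.0995]
ee_rot: [2.67, 1.655, 0.0]
force: [-0.2, -0.1, -1.3]
finger_gap: 0.019
grasp_force: 39.1
```

```bash
python3 - <<'E'
from h import *
im,d,W=look("a")
cv2.imwrite("pics/s4.png",cv2.resize(im[80:220,250:430],None,fx=4,fy=4)[...,::-1])
E
```

```text
10.2 [0.4581 0.1893 0.0995] 39.1
dipper 0.97 [168. 175.  24.  72.] [97. 44. 19.] [[0.486, -0.168, 0.003], [0.511, -0.151, 0.058], [0.522, -0.133, 0.139]]
dipper 0.68 [332. 145.  18.  30.] [48. 47. 44.] [[0.42, 0.168, 0.037], [0.465, 0.185, 0.051], [0.478, 0.22, 0.094]]
dish 0.7 [330. 161.  50.  43.] [94. 88. 81.] [[0.373, 0.138, -0.001], [0.488, 0.176, 0.033], [0.51, 0.243, 0.061]]
```

View pics/s4.png

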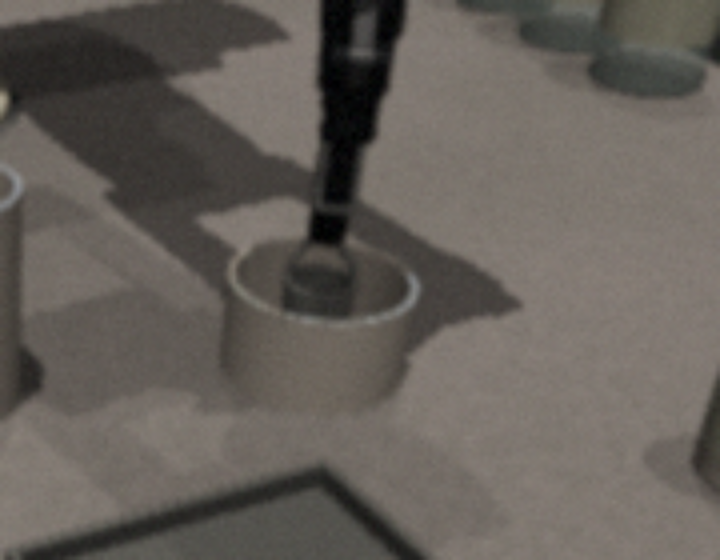

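The cup is inside the dish (crop 320,285), centred, with the dish unmoved. A little more hold, then up.

>>> step_arm([
  {"xyz": [0, 0, 0], "rot": [0, 0, 0], "grip": 1},
  {"xyz": [0, 0, 0], "rot": [0, 0, 0], "grip": 1},
  {"xyz": [0, 0, 0], "rot": [0, 0, 0], "grip": 1},
  {"xyz": [0, 0, 0], "rot": [0, 0, 0], "grip": 1},
  {"xyz": [0, 0, 0], "rot": [0, 0, 0], "grip": 1},
  {"xyz": [0, 0, 0], "rot": [0, 0, 0], "grip": 1},
  {"xyz": [0, 0, 0.5], "rot": [0, 0, 0], "grip": 1},
  {"xyz": [0, 0, 1], "rot": [0, 0, 0], "grip": 1},
  {"xyz": [0, 0, 1.5], "rot": [0, 0, 0], "grip": 1},
  {"xyz": [0, 0, 1.5], "rot": [0, 0, 0], "grip": 1},
  {"xyz": [0, 0, 1.5], "rot": [0, 0, 0], "grip": 1},
  {"xyz": [0, 0, 1.5], "rot": [0, 0, 0], "grip": 1},
  {"xyz": [0, 0, 1.5], "rot": [0, 0, 0], "grip": 1},
  {"xyz": [0, 0, 1.5], "rot": [0, 0, 0], "grip": 1},
  {"xyz": [0, 0, 1], "rot": [0, 0, 0], "grip": 1},
  {"xyz": [0, 0, 0.5], "rot": [0, 0, 0], "grip": 1},
  {"xyz": [0, 0, 0], "rot": [0, 0, 0], "grip": 1},
  {"xyz": [0, 0, 0], "rot": [0, 0, 0], "grip": 1},
])

```text
time_s: 12.2
eef_pos: [0.4578, 0.1892, 0.2188]
ee_rot: [-2.67, -1.655, 0.001]
force: [0.4, 0.5, -1.0]
finger_gap: 0.019
grasp_force: 39.1
```

>>> step_arm([
  {"xyz": [0.9, -0.6, 0], "rot": [0, 0, 0], "grip": 1},
  {"xyz": [1.8, -1.1, 0], "rot": [0, 0, 0], "grip": 1},
  {"xyz": [1.8, -1.1, 0], "rot": [0, 0, 0], "grip": 1},
  {"xyz": [1.8, -1.2, 0], "rot": [0, 0, 0], "grip": 1},
  {"xyz": [1.8, -1.2, 0], "rot": [0, 0, 0], "grip": 1},
  {"xyz": [1.9, -1.2, 0], "rot": [0, 0, 0], "grip": 1},
  {"xyz": [1.9, -1.2, 0], "rot": [0, 0, 0], "grip": 1},
  {"xyz": [1.9, -1.2, 0], "rot": [0, 0, 0], "grip": 1},
  {"xyz": [1.9, -1.2, 0], "rot": [0, 0, 0], "grip": 1},
  {"xyz": [1.8, -1.2, 0], "rot": [0, 0, 0], "grip": 1},
  {"xyz": [1, -0.6, 0], "rot": [0, 0, 0], "grip": 1},
  {"xyz": [0, 0, -2], "rot": [0, 0, 0], "grip": 1},
  {"xyz": [0, 0, -2], "rot": [0, 0, 0], "grip": 1},
  {"xyz": [0, 0, -2], "rot": [0, 0, 0], "grip": 1},
  {"xyz": [0, 0, -2], "rot": [0, 0, 0], "grip": 1},
  {"xyz": [0, 0, -2], "rot": [0, 0, 0], "grip": 1},
  {"xyz": [0, 0, -1], "rot": [0, 0, 0], "grip": 1},
  {"xyz": [0, 0, -1], "rot": [0, 0, 0], "grip": 1},
  {"xyz": [0, 0, -0.5], "rot": [0, 0, 0], "grip": 1},
  {"xyz": [0, 0, 0], "rot": [0, 0, 0], "grip": 1},
])

```text
time_s: 14.2
eef_pos: [0.643, 0.0712, 0.094]
ee_rot: [-2.67, -1.655, 0.001]
force: [-0.3, -0.6, -1.4]
finger_gap: 0.0191
grasp_force: 39.4
```

```bash
python3 - <<'E'
from h import *
im,d,W=look("a")
cv2.imwrite("pics/s5.png",cv2.resize(im[120:300,220:420],None,fx=3,fy=3)[...,::-1])
E
```

```text
14.2 [0.643  0.0712 0.094 ] 39.4
dipper 0.74 [311. 214.  26.  40.] [49. 48. 45.] [[0.626, 0.05, 0.013], [0.651, 0.066, 0.039], [0.662, 0.085, 0.087]]
dipper 0.66 [170. 176.  22.  75.] [109.  50.  21.] [[0.485, -0.168, 0.001], [0.512, -0.151, 0.05], [0.522, -0.134, 0.14]]
dish 0.67 [331. 163.  48.  38.] [101.  95.  87.] [[0.411, 0.053, -0.001], [0.5, 0.196, 0.031], [0.679, 0.276, 0.167]]
tall_beaker 0.86 [238. 155.  35.  73.] [110. 102.  94.] [[0.375, -0.05, -0.0], [0.468, -0.017, 0.077], [0.477, 0.024, 0.119]]
```

View pics/s5.png

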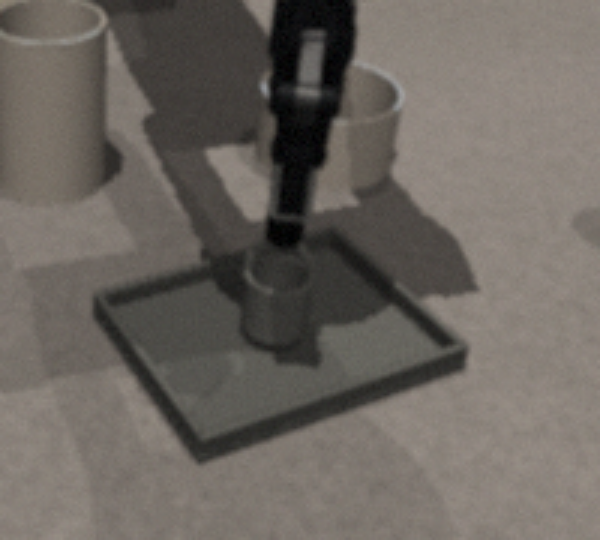

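The cup is a few millimetres above the middle of the tray (crop 277,310). Lowering gently to contact.

>>> step_arm([
  {"xyz": [0, 0, -0.3], "rot": [0, 0, 0], "grip": 1},
  {"xyz": [0, 0, -0.2], "rot": [0, 0, 0], "grip": 1},
  {"xyz": [0, 0, -0.1], "rot": [0, 0, 0], "grip": 1},
  {"xyz": [0, 0, 0], "rot": [0, 0, 0], "grip": 1},
  {"xyz": [0, 0, -0.1], "rot": [0, 0, 0], "grip": 1},
  {"xyz": [0, 0, 0], "rot": [0, 0, 0], "grip": 1},
])

```text
time_s: 15.0
eef_pos: [0.643, 0.0713, 0.0872]
ee_rot: [-2.67, -1.655, 0.0]
force: [-0.4, -0.1, -1.4]
finger_gap: 0.0188
grasp_force: 39.4
```

>>> step_arm([
  {"xyz": [0, 0, -0.05], "rot": [0, 0, 0], "grip": 1},
  {"xyz": [0, 0, -0.05], "rot": [0, 0, 0], "grip": 1},
  {"xyz": [0, 0, 0], "rot": [0, 0, 0], "grip": 1},
])

```text
time_s: 15.3
eef_pos: [0.6432, 0.0712, 0.0866]
ee_rot: [2.67, 1.655, 0.001]
force: [0.2, 0.0, 2.5]
finger_gap: 0.0191
grasp_force: 39.7
```

Contact: the force rose from -1.4 to +2.5 N. Now opening.

>>> step_arm([
  {"xyz": [0, 0, 0], "rot": [0, 0, 0], "grip": 1},
  {"xyz": [0, 0, 0], "rot": [0, 0, 0], "grip": 2.2},
  {"xyz": [0, 0, 0], "rot": [0, 0, 0], "grip": 2.6},
  {"xyz": [0, 0, 0], "rot": [0, 0, 0], "grip": 3.2},
  {"xyz": [0, 0, 0], "rot": [0, 0, 0], "grip": 5},
  {"xyz": [0, 0, 0], "rot": [0, 0, 0], "grip": 7},
  {"xyz": [0, 0, 0], "rot": [0, 0, 0], "grip": 8.5},
  {"xyz": [0, 0, 0], "rot": [0, 0, 0], "grip": 8.5},
  {"xyz": [0, 0, 0], "rot": [0, 0, 0], "grip": 8.5},
  {"xyz": [0, 0, 0], "rot": [0, 0, 0], "grip": 8.5},
], newtons=20)

```text
time_s: 16.3
eef_pos: [0.6431, 0.0713, 0.0863]
ee_rot: [-2.67, -1.655, -0.0]
force: [0.9, -0.1, 1.5]
finger_gap: 0.085
grasp_force: 0.0
```

>>> step_arm([
  {"xyz": [0, 0, 1], "rot": [0, 0, 0], "grip": 8.5},
  {"xyz": [0, 0, 2], "rot": [0, 0, 0], "grip": 8.5},
  {"xyz": [0, 0, 2], "rot": [0, 0, 0], "grip": 8.5},
  {"xyz": [0, 0, 2], "rot": [0, 0, 0], "grip": 8.5},
  {"xyz": [0, 0, 2], "rot": [0, 0, 0], "grip": 8.5},
  {"xyz": [0, 0, 2], "rot": [0, 0, 0], "grip": 8.5},
  {"xyz": [0, 0, 2], "rot": [0, 0, 0], "grip": 8.5},
  {"xyz": [0, 0, 2], "rot": [0, 0, 0], "grip": 8.5},
  {"xyz": [0, 0, 0], "rot": [0, 0, 0], "grip": 8.5},
  {"xyz": [0, 0, 0], "rot": [0, 0, 0], "grip": 8.5},
])

```text
time_s: 17.3
eef_pos: [0.6431, 0.0712, 0.2369]
ee_rot: [2.67, 1.655, 0.001]
force: [-0.5, -0.0, -0.1]
finger_gap: 0.085
grasp_force: 0.0
```

```bash
python3 - <<'E'
from h import *
im,d,W=look("a")
cv2.imwrite("pics/s6.png",cv2.resize(im[80:300,120:420],None,fx=2.6,fy=2.6)[...,::-1])
E
```

```text
17.3 [0.6431 0.0712 0.2369] 0.0
dipper 0.66 [313. 197.  24.  85.] [36. 35. 33.] [[0.594, 0.05, 0.005], [0.651, 0.065, 0.053], [0.662, 0.088, 0.145]]
dipper 0.6 [170. 175.  23.  77.] [104.  51.  25.] [[0.21, -0.169, -0.002], [0.511, -0.151, 0.046], [0.522, -0.133, 0.14]]
dish 0.92 [330. 163.  52.  40.] [92. 86. 80.] [[0.402, 0.075, -0.001], [0.46, 0.191, 0.032], [0.643, 0.235, 0.118]]
tall_beaker 0.77 [237. 154.  40.  72.] [102.  95.  87.] [[0.152, -0.05, -0.001], [0.467, -0.017, 0.075], [0.477, 0.038, 0.119]]
```

View pics/s6.png

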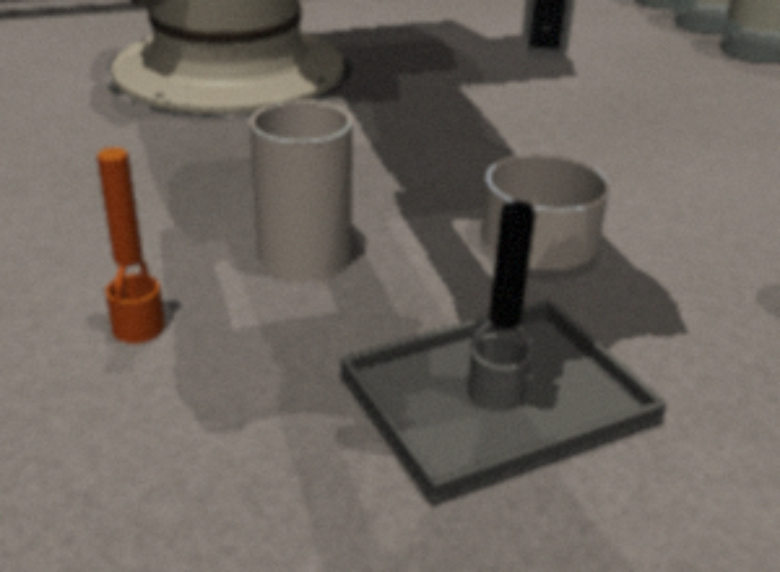

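The dipper stands upright in the tray (crop 500,370). The gripper is well clear, and the dish, the beaker and the orange one are where they began.

```bash
python3 -c "
from bench import ctrl
print(ctrl.job_done())"
```

```text
the job is handed in; nothing more can be done
None
```

The dipper was dipped into the low dish, held there over a second, lifted straight out and set down upright in the drip tray; the dish and tall beaker did not move, and the job is handed in (no verdict was shown).

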